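Refit the tongued cover board of a gas-line duct

ROBOT

A 6-joint arm with a two-finger parallel gripper is mounted at the origin on the work surface. World frame = base frame: x ahead of the robot, y to its left, z up, the work surface at z = 0. Lengths are in m, angles in degrees, forces in N, time in s.
With the tool pointing down it reaches from about 0.3 to 0.75 m from the base axis. Payload 8.5 kg.
Tool frame: the origin (TCP) lies midway between the tips of the shut fingers; the grasp point (between the pads) lies 19 mm behind it (env.hold_point_z is the distance from the TCP to the grasp point, in m); z points along the fingers, y is the line along which they close (so a half turn about z gives the same grasp; the last joint's range is limited). The gripper opens to 85 mm and grips with 20 to 120 N. Pads are 22 mm wide; open, the fingers measure 114 mm over their backs; the gripper's body (76 mm by 85 mm) begins 54 mm behind the grasp point. The pads swing forward as they close: fully open they stand 13 mm farther back than shut.
Start: joints at [-85.216, 21.807, 74.336, -0, 83.858, -12.336], TCP at [0.162, -0.526, 0.231] pointing down, gripper open.
Joint ranges: [-178.18, 178.18], [-50.72, 133.34], [12.68, 142.11], [-81.47, 261.47], [9.98, 163.14], [-165.26, 165.26]. Speed limits (degrees/s): [136.94, 136.94, 180, 180, 180, 180].

INTERFACE

Orientations are given as a 3x3 rotation matrix whose columns are the frame's x, y, z axes.
In Python, from rig import observe, get_image, camera_info, env gives the robot as it stands.
- The arm moves only by the tool drive_tool, never from a script. Its arguments are lists of equal length, an entry for each row: "offset": the shift along the tool's x, y, z in units of 40 mm (1.0 is 40 mm), a list of three; "turn": the turn, a rotation vector about the tool's x, y, z in units of 6 degrees (1.0 is 6 degrees), a list of three; "hand": the opening, from 0 (shut) to 1 (fully open). A call has exactly 10 rows; each row shifts and turns the commanded pose from where the row before left it, along the tool's axes as they then stand; what a row does not reach is not made up. A row lasts 1/8 s, in which the tool goes at most 62.5 mm and 10.7 degrees, less where a joint would pass 70% of its speed; a pose out of reach is approached as far as the arm can. A call is refused whole if a number of a shift passes 1 or a number of a turn 1, either way. A call with a gripper value outside its range is refused whole. The fingers move at their own pace and stop on an object; "newtons" is the grip in N (left out, the last holds). Time passes only in rows, so rows that do not move let the fingers close, or fill a call up. It gives the time, the measured TCP pose, the force, the opening and the grip force at its end, in the units of the state.
- observe(): the state, without advancing time (a new reading comes with each control period).
- get_image(name): name is "scene" or "top"; returns the picture (400x640x3 uint8, blue, green, red); there is no depth.
- camera_info(name): a dict with "fx", "fy", "cx", "cy" (pixels), "world_to_cam" (4x4, takes a point from world to camera coordinates). Camera axes: x right, y down, z forward; pixel columns grow to the right and rows downward; lengths in m; the calibration is good to about 2 mm. A picture is of the moment at which its call begins. camera_info takes no time and is no camera call.
- env.close_job(): hands the job in; it is judged then, once.
The state is a dict: "time_s": time; "q": joint angles; "qvel": joint speeds; "joint_efforts": joint torques, N m; "position": TCP position; "tool_rot": TCP orientation; "ft_force": force on the tool from outside, world axes, zero at the start; "wrist_torque": the same for the moment, N m; "grip_width": finger opening in m; "gripper_force": force on a finger pad.
Only numpy, scipy, OpenCV 4.12 (cv2) and the standard library are available. Lean on these libraries where they do the work, as an engineer would, in place of code of your own. Each camera call takes 0.05 s, during which the arm holds its last target. There are 200 camera calls.

TASK

The gas-line duct on the bench has one cover board off: take the loose board by its handle, angle its tongue down into the groove of the rail on the far side of the open bay, push it home against the sprung seal and, keeping it pushed home, lower it flat so that the joint locks and it lies square and flush in the bay like its fixed neighbour; then let go. Work gently by feel: do not ram or force the board, keep hold of it until it is down, and leave everything else on the bench where it is.

Things in the scene. Friction and masses are not known exactly. Their poses are not given: they have to be found in the camera images.
- handle (a point): Centre of the loose board's handle bar, 46 mm above the board's underside. Board axes: x to the tongue, y along tongue and bar, z up out of its top. Aluminium bridge handle: bar 90 mm long (y), 12 mm wide (x), 16 mm high, on a post at each end, 24 mm free between it and the board's top. Take it across its 12 mm width, in the middle
- cover: Loose cover board, grey laminate, 0.4 to 0.65 kg; starts flat on the bench right of the duct. Origin in its underside, 46 mm below handle; axes as there. 168 mm long (y), 14 mm thick, x from the plain edge at -58 mm to the tongue's tip at +62 mm. Its tongue goes into the rail's groove; the plain edge comes to lie on the duct's near flange
- tongue (a point): Middle of the lower edge of the tongue's tip on the loose board, 62 mm along board x and 46 mm below handle; board axes. The tongue is 5 mm thick, its underside flush with the board's underside, and stands 14 mm out from the upper shoulder. Across the underside, 18 to 26 mm back from the tip, runs the locking notch, 4.5 mm deep
- duct: Fixed aluminium duct, 172 mm wide (x), 346 mm long (y). Origin: on the bench under the middle of the open bay (180 mm long); x points to the grooved rail on the far side, y along the duct to the fixed neighbour cover (from y = 90 mm), z up. Near flange: x = -80 to -40 mm, top 40 mm above the bench. More than 30 N between board and duct counts as forcing
- seat (a point): Where tongue lies when locked if the rail stands as drawn: duct x 62 mm, 40 mm above the bench (the groove's floor), middle of the bay; duct axes. BUT the rail is screwed on through slotted holes and really stands, with ridge, lip and seal, up to 10 mm nearer or farther along duct x than drawn. No listed point shows this: find the rail by feel
- ridge (a point): Drawn place of the locking ridge: middle of its top, duct x 42 mm. The ridge is 4 mm wide (x), 3 mm high, along the groove's floor, which begins at its near face and runs level (40 mm above the bench) to the back wall, drawn at duct x 64 mm. It fits into the board's notch when the board is flat. Shifts with the rail
- lip (a point): Drawn place of the edge of the groove's upper lip, at its lower corner: duct x 55 mm, 10 mm above the groove's floor; the lip is 3 mm thick and runs back to the wall. The tongue is let down, board tilted some 12 to 25 degrees with its plain edge up, between ridge (inner face drawn at x 44 mm) and lip, then pushed in under the lip. Shifts with the rail
- sealface (a point): Drawn place of the middle of the seal's face at rest (duct x 59 mm): rubber strip on springs in the groove, along the bay. Pressed in it pushes back with 2 N at first, 7 N at 3 mm, 10 N at 5 mm, then stops hard. It must be kept pressed in 3 to 5 mm while the board comes flat, else the board rides up on the ridge; it then holds the locked board against the ridge. Shifts with the rail
- spanner_mid (a point): bystander: steel spanner, 170 mm, lying beyond the loose board
- jar_mid (a point): bystander: small amber jar, 34 mm wide, 40 mm high, standing on the fixed cover
- leakspray_mid (a point): bystander: white bottle, 54 mm wide, 150 mm high
- rack_mid (a point): bystander: white vial rack, 70 x 160 mm, 40 mm high, beyond the duct
- meter_mid (a point): bystander: grey hand-held flow meter, 160 x 78 x 30 mm
- fittings_mid (a point): bystander: clear compartment box of fittings, 130 x 100 x 35 mm
- reel_mid (a point): bystander: white round box, 60 mm wide, 22 mm high
Not all that is in view belongs to the job. Of the things like the cover, leave any that is red; of the rest the smaller one is meant.

How it is judged:
By the outcome, as a careful person would: the job done as asked, in the order asked, and still so for the second after the job is handed in, with the robot touching nothing.
It also fails if it takes over 72 s, if anything falls off the work surface, if the arm or the gripper's body presses on something with over 40 N, if the wrist force passes 120 N, or if a joint passes its speed limit or range.

## Working session

There is one attempt and no reset: what is moved stays moved. The work goes in short steps, Python scripts to look and compute and a tool call to move; the robot and the scene stay as the last step left them, time stands still between calls to the robot, and variables do not carry over. Pictures are saved under pics/ and viewed, at most 10 in all, crops included, and the job is handed in when it is done.

Besides the shell and the picture viewer there is one more tool, called after "Request:" by a JSON object that holds its "method" and its "body", one argument or row to a line. drive_tool: Moves the arm, as the interface text tells. Its arguments: {"type":"object","properties":{"offset":{"type":"array"},"turn":{"type":"array"},"hand":{"type":"array"},"newtons":{"type":"number"}},"required":["offset","turn","hand"]}

```bash
mkdir -p pics; ls; python3 - <<'E'
from rig import *
import cv2
for n in("scene","top"):
    cv2.imwrite(f"pics/{n}0.png",get_image(n)); c=camera_info(n); print(n,c)
s=observe(); print(s, env.hold_point_z)
E
```

```text
pics
scene {'fx': 375.2416189369964, 'fy': 375.2416189369964, 'cx': 316.371402278345, 'cy': 200.34575996932335, 'world_to_cam': array([[-0.04350251,  0.99904841, -0.00313101,  0.1068271 ],
       [ 0.8109567 ,  0.03348154, -0.58414743, -0.33727235],
       [-0.58348673, -0.027951  , -0.81164154,  1.29046121],
       [ 0.        ,  0.        ,  0.        ,  1.        ]])}
top {'fx': 427.04972183367823, 'fy': 427.04972183367823, 'cx': 318.96303863146085, 'cy': 195.02037301111648, 'world_to_cam': array([[-0.00699535, -0.99996338, -0.00492907, -0.08243459],
       [-0.99394773,  0.00749351, -0.10959821,  0.45771517],
       [ 0.10963113,  0.00413256, -0.99396375,  1.45924992],
       [ 0.        ,  0.        ,  0.        ,  1.        ]])}
{'time_s': 0.1, 'q': array([-8.52149822e+01,  2.18380722e+01,  7.43781110e+01, -1.05854479e-03,
        8.38560260e+01, -1.23368883e+01]), 'qvel': array([-0.05481288, -0.0441875 , -0.14180428, -0.02501356, -0.01127131,
        0.01885095]), 'joint_efforts': array([ 4.50365595e-03, -4.49218869e+01, -2.31653112e+01, -1.04696724e-04,
        3.69782414e-03, -2.18130043e-05]), 'position': array([ 0.16188526, -0.52538013,  0.23077821]), 'tool_rot': array([[ 9.55679953e-01,  2.94407561e-01, -1.23434640e-04],
       [ 2.94407479e-01, -9.55679163e-01,  1.25436210e-03],
       [ 2.51329774e-04, -1.23510880e-03, -9.99999206e-01]]), 'ft_force': array([-0.00792869, -0.04989663, -0.83888828]), 'wrist_torque': array([ 0.02624341, -0.02971856,  0.03813308]), 'gripper_force': 0.0, 'grip_width': 0.08548538633901837} 0.0187
```

View pics/scene0.png

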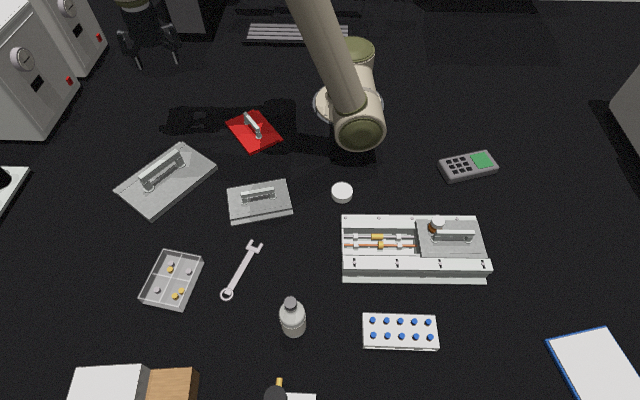

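View pics/top0.png

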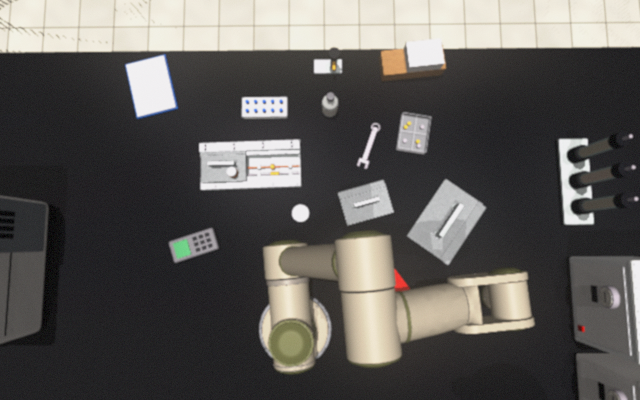

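The things that could be taken for the cover, in scene pixels, are the red board (254,130), the large grey board (166,180) and the small grey board (259,200). Red is excluded, so I choose the smaller grey one, at (259,200) in scene and (366,202) in top. I'll check it and the duct in one close crop.

```bash
python3 - <<'E'
import cv2,numpy as np
t=cv2.imread("pics/top0.png");s=cv2.imread("pics/scene0.png")
def c(im,x,y,w,h):return cv2.resize(im[y:y+h,x:x+w],(400,300),interpolation=cv2.INTER_CUBIC)
a=np.hstack([c(t,326,172,80,60),c(s,220,170,80,60)])
b=np.hstack([c(t,190,120,120,90),c(s,336,195,160,120)])
cv2.imwrite("pics/crop1.png",np.vstack([a,b]))
E
```

```text
(no output)
```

View pics/crop1.png

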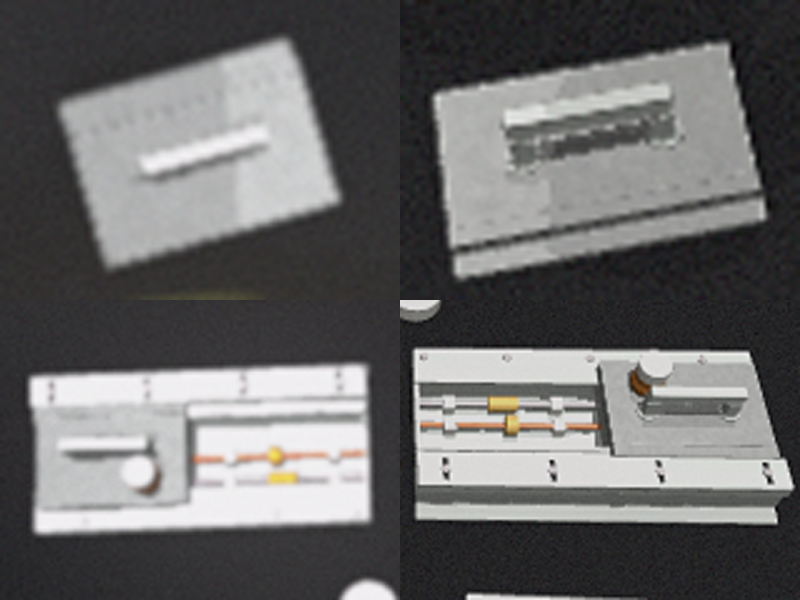

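The crop confirms the choice. The small grey board has its bar at top (353–379, 199–205) and its tongue ledge on the far side. The duct's open bay is on the right in top view, with the rail on the far side. Next I'll measure these with masks and rays.

```bash
cat > h.py <<'E'
import numpy as np,cv2
from rig import camera_info
CI={n:camera_info(n) for n in("top","scene")}
def ray(n,u,v,z):
    c=CI[n];T=c["world_to_cam"];R=T[:3,:3];o=-R.T@T[:3,3]
    d=R.T@np.array([(u-c["cx"])/c["fx"],(v-c["cy"])/c["fy"],1.])
    return o+d*(z-o[2])/d[2]
def proj(n,p):
    c=CI[n];q=c["world_to_cam"]@np.r_[p,1];return np.array([c["fx"]*q[0]/q[2]+c["cx"],c["fy"]*q[1]/q[2]+c["cy"]])
E
python3 - <<'E'
from h import *
np.set_printoptions(precision=4,suppress=True)
def blob(n,im,x,y,w,h,th):
    m=(cv2.cvtColor(im,cv2.COLOR_BGR2GRAY)[y:y+h,x:x+w]>th).astype(np.uint8)
    cs,_=cv2.findContours(m,cv2.RETR_EXTERNAL,cv2.CHAIN_APPROX_NONE);c=max(cs,key=cv2.contourArea)
    return cv2.minAreaRect(c+np.array([x,y])),m
t=cv2.imread("pics/top0.png");s=cv2.imread("pics/scene0.png")
g=cv2.cvtColor(t,cv2.COLOR_BGR2GRAY)
r,m=blob("top",t,346,190,42,24,215);print("bar top",r)
b=cv2.boxPoints(r);P=[ray("top",*p,.054) for p in b];print(np.array(P), "ctr",np.mean(P,0))
r,_=blob("scene",s,235,180,48,26,190);print("bar scene",r)
P=[ray("scene",*p,.054) for p in cv2.boxPoints(r)];print(np.array(P),"ctr",np.mean(P,0))
r,m=blob("top",t,330,172,75,60,90);print("board top",r)
for z in(.005,.014):print(z,np.array([ray("top",*p,z) for p in cv2.boxPoints(r)]))
k=lambda x,y:(190+x*.3,120+y*.3); q=lambda x,y:(336+(x-400)*.4,195+(y-300)*.4)
print("top: near flange outer edge z40",ray("top",*k(36,533),.04),ray("top",*k(371,521),.04))
print("top rail far edge z53",ray("top",*k(30,376),.053),ray("top",*k(365,365),.053))
print("top cover edge y90 z54",ray("top",*k(187,408),.054),ray("top",*k(188,500),.054))
print("scene flange outer",ray("scene",*q(415,350),.04),ray("scene",*q(750,351),.04))
print("scene rail near edge z53",ray("scene",*q(415,458),.053),ray("scene",*q(785,461),.053))
print("scene rail far edge",ray("scene",*q(415,487),.053),ray("scene",*q(790,490),.053))
print("scene cover edge",ray("scene",*q(598,363),.054),ray("scene",*q(613,452),.054))
E
```

```text
bar top ((366.521484375, 201.07737731933594), (2.783496379852295, 25.693815231323242), 74.47589111328125)
[[ 0.4251 -0.204   0.054 ]
 [ 0.448  -0.2886  0.054 ]
 [ 0.4388 -0.2909  0.054 ]
 [ 0.416  -0.2064  0.054 ]] ctr [ 0.432  -0.2475  0.054 ]
bar scene ((256.96026611328125, 190.28514099121094), (2.949846029281616, 32.73965072631836), 79.50852966308594)
[[ 0.4387 -0.2895  0.054 ]
 [ 0.4152 -0.2061  0.054 ]
 [ 0.4249 -0.2036  0.054 ]
 [ 0.4483 -0.2866  0.054 ]] ctr [ 0.4318 -0.2464  0.054 ]
board top ((365.3982849121094, 202.09408569335938), (35.470848083496094, 49.225486755371094), 73.81079864501953)
0.005 [[ 0.4698 -0.1487  0.005 ]
 [ 0.5174 -0.3163  0.005 ]
 [ 0.3965 -0.3481  0.005 ]
 [ 0.3497 -0.1818  0.005 ]]
0.014 [[ 0.4688 -0.1483  0.014 ]
 [ 0.5161 -0.315   0.014 ]
 [ 0.3959 -0.3466  0.014 ]
 [ 0.3494 -0.1813  0.014 ]]
top: near flange outer edge z40 [0.1706 0.3145 0.04  ] [ 0.1803 -0.0244  0.04  ]
top rail far edge z53 [0.3286 0.3206 0.053 ] [ 0.3373 -0.0193  0.053 ]
top cover edge y90 z54 [0.2952 0.1607 0.054 ] [0.2034 0.1586 0.054 ]
scene flange outer [ 0.4923 -0.019   0.04  ] [0.4792 0.3268 0.04  ]
scene rail near edge z53 [ 0.623  -0.0192  0.053 ] [0.6116 0.3281 0.053 ]
scene rail far edge [ 0.6528 -0.0191  0.053 ] [0.6413 0.326  0.053 ]
scene cover edge [0.5096 0.1645 0.054 ] [0.6094 0.1676 0.054 ]
```

```bash
python3 - <<'E'
from h import *
np.set_printoptions(precision=4,suppress=True)
k=lambda x,y:(190+x*.3,120+(y-300)*.3)
a=np.radians(2.1);O=np.array([.5688,.0768]);R=np.array([[np.cos(a),-np.sin(a)],[np.sin(a),np.cos(a)]])
for nm,x,y,z in[("near",36,533,.04),("near",371,521,.04),("railfar",30,376,.053),("railfar",365,365,.053),("railnear",190,404,.053),("railnear",366,400,.053),("edge",187,412,.054),("edge",188,500,.054),("cover near",40,507,.054)]:
    p=ray("top",*k(x,y),z);print(nm,p,R.T@(p[:2]-O)*1000)
for n in("top","scene"):
    T=CI[n]["world_to_cam"];print(n,-T[:3,:3].T@T[:3,3])
E
```

```text
near [0.4763 0.3216 0.04  ] [-83.4805 248.0574]
near [ 0.4862 -0.0251  0.04  ] [-86.3217 -98.8256]
railfar [0.639 0.328 0.053] [ 79.3198 248.4866]
railfar [ 0.6478 -0.0199  0.053 ] [ 75.3707 -99.5186]
railnear [0.608  0.1614 0.053 ] [42.3101 83.1315]
railnear [ 0.6108 -0.0209  0.053 ] [ 38.3735 -99.1239]
edge [0.5994 0.1643 0.054 ] [33.8091 86.2781]
edge [0.5075 0.1622 0.054 ] [-58.1296  87.543 ]
cover near [0.5014 0.3142 0.054 ] [-58.6422 239.6922]
top [ 0.2944 -0.0919  1.5002]
scene [ 1.0311 -0.0594  0.8507]
```

Board and duct readings from the two views agree within about 5 mm. The handle is at (0.432, -0.247, 0.046) with the board yawed about 15.5°. The duct origin is at about (0.569, 0.0745), yawed about 1.8°.

Request:
{"method": "drive_tool", "body": {
  "offset": [
    [0.85,-0.465,0],
    [0.85,-0.465,0],
    [0.85,-0.465,0],
    [0.85,-0.465,0],
    [0.85,-0.465,0],
    [0.85,-0.465,0],
    [0.85,-0.465,0],
    [0.85,-0.465,0],
    [0.85,-0.465,0],
    [0.85,-0.465,0]
  ],
  "turn": [
    [0,0,0],
    [0,0,0],
    [0,0,0],
    [0,0,0],
    [0,0,0],
    [0,0,0],
    [0,0,0],
    [0,0,0],
    [0,0,0],
    [0,0,0]
  ],
  "hand": [1,1,1,1,1,1,1,1,1,1]
}}

```text
time_s: 1.35
position: [0.4328, -0.2467, 0.2311]
tool_rot: [[0.956, 0.294, -0.0], [0.294, -0.956, 0.0], [-0.0, -0.001, -1.0]]
ft_force: [0.3, 0.3, 0.7]
grip_width: 0.0853
gripper_force: 0.0
```

Request:
{"method": "drive_tool", "body": {
  "offset": [
    [0,0,0.2],
    [0,0,0.2],
    [0,0,0.2],
    [0,0,0.2],
    [0,0,0.2],
    [0,0,0.2],
    [0,0,0.2],
    [0,0,0.2],
    [0,0,0.2],
    [0,0,0.2]
  ],
  "turn": [
    [0,0,-1],
    [0,0,-1],
    [0,0,-1],
    [0,0,-1],
    [0,0,-1],
    [0,0,-1],
    [0,0,-1],
    [0,0,-1],
    [0,0,-1],
    [0,0,-1]
  ],
  "hand": [1,1,1,1,1,1,1,1,1,1]
}}

```text
time_s: 2.6
position: [0.4319, -0.2476, 0.1508]
tool_rot: [[0.22, 0.976, -0.001], [0.976, -0.22, 0.001], [0.0, -0.001, -1.0]]
ft_force: [0.1, 0.5, 1.0]
grip_width: 0.0851
gripper_force: 0.0
```

Request:
{"method": "drive_tool", "body": {
  "offset": [
    [0,0,0],
    [0,0,0],
    [0,0,0],
    [0,0,0],
    [0,0,0],
    [0,0,0],
    [0,0,0],
    [0,0,0],
    [0,0,0],
    [0,0,0]
  ],
  "turn": [
    [0,0,-0.9],
    [0,0,-0.9],
    [0,0,-0.9],
    [0,0,-0.9],
    [0,0,-0.9],
    [0,0,-0.23],
    [0,0,0],
    [0,0,0],
    [0,0,0],
    [0,0,0]
  ],
  "hand": [1,1,1,1,1,1,1,1,1,1]
}}

```text
time_s: 3.85
position: [0.4321, -0.2478, 0.1513]
tool_rot: [[-0.267, 0.964, -0.0], [0.964, 0.267, 0.0], [0.0, -0.0, -1.0]]
ft_force: [0.0, 0.0, 0.4]
grip_width: 0.0857
gripper_force: 0.0
```

```bash
cat >> h.py <<'E'
def st():
    from rig import observe
    np.set_printoptions(precision=4,suppress=True)
    s=observe();R=s["tool_rot"];p=s["position"]
    print("t",round(s["time_s"],2),"p",p,"x",R[:,0],"y",R[:,1],"z",R[:,2],"w",round(s["grip_width"],4),"gf",round(s["gripper_force"],1),"F",s["ft_force"],"M",s["wrist_torque"],"q",s["q"].round(1))
    return p,R,s
E
python3 - <<'E'
from h import *
from rig import *
p,R,s=st()
print("err to handle in tool axes",R.T@(np.array([.432,-.247,.027])-p)/.04)
s=get_image("scene");t=get_image("top")
def c(im,x,y,w,h):return cv2.resize(im[y:y+h,x:x+w],(400,400),interpolation=cv2.INTER_CUBIC)
cv2.imwrite("pics/c2.png",np.hstack([c(s,210,140,100,100),c(t,320,150,100,100)]))
E
```

```text
t 3.85 p [ 0.4321 -0.2478  0.1513] x [-0.267   0.9637  0.    ] y [ 0.9637  0.267  -0.    ] z [-0.  0. -1.] w 0.0857 gf 0.0 F [0.0082 0.0472 0.3845] M [-0.0342  0.0401 -0.0012] q [-43.5  21.1  89.9   0.   68.9 -59. ]
err to handle in tool axes [0.0191 0.003  3.1077]
```

View pics/c2.png

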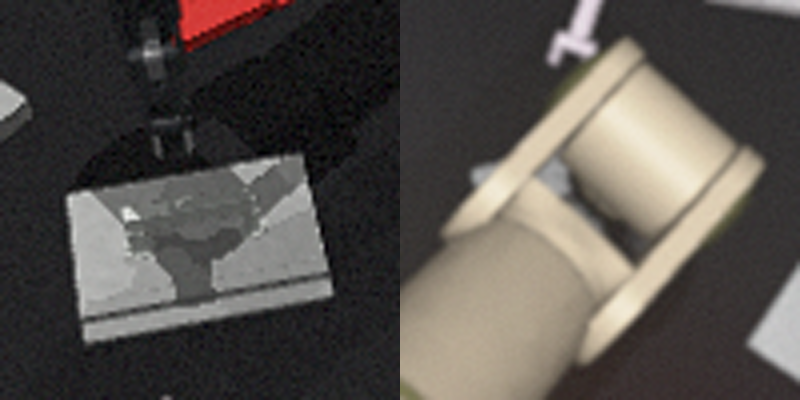

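The gripper stands over the handle, aligned with it, at scene pixel (255,175). Now I'll descend and close.

Request:
{"method": "drive_tool", "body": {
  "offset": [
    [0,0,0.45],
    [0,0,0.45],
    [0,0,0.45],
    [0,0,0.45],
    [0,0,0.45],
    [0,0,0.4],
    [0,0,0.3],
    [0,0,0.15],
    [0,0,0],
    [0,0,0]
  ],
  "turn": [
    [0,0,0],
    [0,0,0],
    [0,0,0],
    [0,0,0],
    [0,0,0],
    [0,0,0],
    [0,0,0],
    [0,0,0],
    [0,0,0],
    [0,0,0]
  ],
  "hand": [1,1,1,1,1,1,1,1,1,1]
}}

```text
time_s: 5.2
position: [0.4323, -0.2479, 0.0278]
tool_rot: [[-0.267, 0.964, 0.001], [0.964, 0.267, -0.001], [-0.001, 0.0, -1.0]]
ft_force: [-0.4, 0.5, -0.0]
grip_width: 0.0854
gripper_force: 0.0
```

Request:
{"method": "drive_tool", "body": {
  "offset": [
    [0,0,0],
    [0,0,0],
    [0,0,0],
    [0,0,0],
    [0,0,0],
    [0,0,0],
    [0,0,0],
    [0,0,0],
    [0,0,0],
    [0,0,0]
  ],
  "turn": [
    [0,0,0],
    [0,0,0],
    [0,0,0],
    [0,0,0],
    [0,0,0],
    [0,0,0],
    [0,0,0],
    [0,0,0],
    [0,0,0],
    [0,0,0]
  ],
  "hand": [0,0,0,0,0,0,0,0,0,0],
  "newtons": 70
}}

```text
time_s: 6.45
position: [0.4319, -0.2478, 0.0276]
tool_rot: [[-0.267, 0.964, -0.0], [0.964, 0.267, -0.0], [-0.0, -0.0, -1.0]]
ft_force: [-4.0, -0.6, 5.0]
grip_width: 0.0106
gripper_force: 69.2
```

```bash
python3 - <<'E'
from h import *
st()
E
```

```text
t 6.45 p [ 0.4319 -0.2478  0.0276] x [-0.2673  0.9636 -0.0001] y [ 0.9636  0.2673 -0.0003] z [-0.0002 -0.0002 -1.    ] w 0.0106 gf 69.2 F [-4.016  -0.5519  4.971 ] M [ 0.0291  0.5685 -0.0435] q [-43.5  31.4  98.3  -0.   50.3 -59. ]
```

Grasped: the opening is 10.6 mm and the grip 69 N. Now I'll lift, carry and tilt.

Request:
{"method": "drive_tool", "body": {
  "offset": [
    [0,0,-0.1],
    [0,0,-0.3],
    [0,0,-0.45],
    [0,0,-0.45],
    [0,0,-0.45],
    [0,0,-0.45],
    [0,0,-0.45],
    [0,0,-0.45],
    [0,0,-0.45],
    [0,0,-0.45]
  ],
  "turn": [
    [0,0,0],
    [0,0,0],
    [0,0,0],
    [0,0,0],
    [0,0,0],
    [0,0,0],
    [0,0,0],
    [0,0,0],
    [0,0,0],
    [0,0,0]
  ],
  "hand": [0,0,0,0,0,0,0,0,0,0]
}}

```text
time_s: 7.7
position: [0.4318, -0.2474, 0.1882]
tool_rot: [[-0.267, 0.964, -0.0], [0.964, 0.267, 0.001], [0.001, -0.0, -1.0]]
ft_force: [-0.7, 0.3, -5.9]
grip_width: 0.0109
gripper_force: 68.4
```

Request:
{"method": "drive_tool", "body": {
  "offset": [
    [0.4,0.3,0],
    [0.75,0.55,0],
    [0.85,0.6,0],
    [0.85,0.6,0],
    [0.85,0.6,0],
    [0.85,0.6,0],
    [0.85,0.6,0],
    [0.75,0.6,0],
    [0.5,0.45,0],
    [0.29,0.2,0]
  ],
  "turn": [
    [0,0,0],
    [0,0,0],
    [0,0,0],
    [0,0,0],
    [0,0,0],
    [0,0,0],
    [0,0,0],
    [0,0,0],
    [0,0,0],
    [0,0,0]
  ],
  "hand": [0,0,0,0,0,0,0,0,0,0]
}}

```text
time_s: 8.95
position: [0.5544, 0.0755, 0.1873]
tool_rot: [[-0.268, 0.963, -0.001], [0.963, 0.268, 0.0], [0.0, -0.001, -1.0]]
ft_force: [0.9, -0.6, -4.7]
grip_width: 0.0113
gripper_force: 68.6
```

Request:
{"method": "drive_tool", "body": {
  "offset": [
    [0,0,0],
    [0,0,0],
    [0,0,0],
    [0,0,0],
    [0,0,0],
    [0,0,0],
    [0,0,0],
    [0,0,0],
    [0,0,0],
    [0,0,0]
  ],
  "turn": [
    [0,0,0.76],
    [0,0,0.76],
    [0,0,0.76],
    [0.5,0,0],
    [0.5,0,0],
    [0.5,0,0],
    [0.5,0,0],
    [0.5,0,0],
    [0,0,0],
    [0,0,0]
  ],
  "hand": [0,0,0,0,0,0,0,0,0,0]
}}

```text
time_s: 10.2
position: [0.5543, 0.074, 0.1874]
tool_rot: [[-0.031, 0.966, -0.258], [1.0, 0.03, -0.008], [-0.0, -0.258, -0.966]]
ft_force: [0.4, -0.7, -5.5]
grip_width: 0.0107
gripper_force: 68.6
```

```bash
python3 - <<'E'
from h import *
from rig import *
p,R,s=st()
s=get_image("scene");t=get_image("top")
def c(im,x,y,w,h,W,H):return cv2.resize(im[y:y+h,x:x+w],(W,H),interpolation=cv2.INTER_CUBIC)
cv2.imwrite("pics/c3.png",np.vstack([c(s,320,150,200,140,800,560)]));cv2.imwrite("pics/top3.png",t);cv2.imwrite("pics/scene3.png",s)
# predicted tongue tip ends and duct features in scene px
for y in(-.084,.084):
    w=p+R@np.array([y,.062,.0276]);print("tip end",w,proj("scene",w))
E
```

```text
t 10.2 p [0.5543 0.074  0.1874] x [-0.0314  0.9995 -0.    ] y [ 0.9657  0.0304 -0.2579] z [-0.2578 -0.0081 -0.9662] w 0.0107 gf 68.6 F [ 0.434  -0.6518 -5.5039] M [ 0.0293 -0.448  -0.0049] q [-3.8 31.6 66.5 -1.5 96.8 -5.6]
tip end [ 0.6097 -0.0083  0.1448] [349.2429 233.5469]
tip end [0.6044 0.1597 0.1448] [426.575  234.2279]
```

View pics/c3.png

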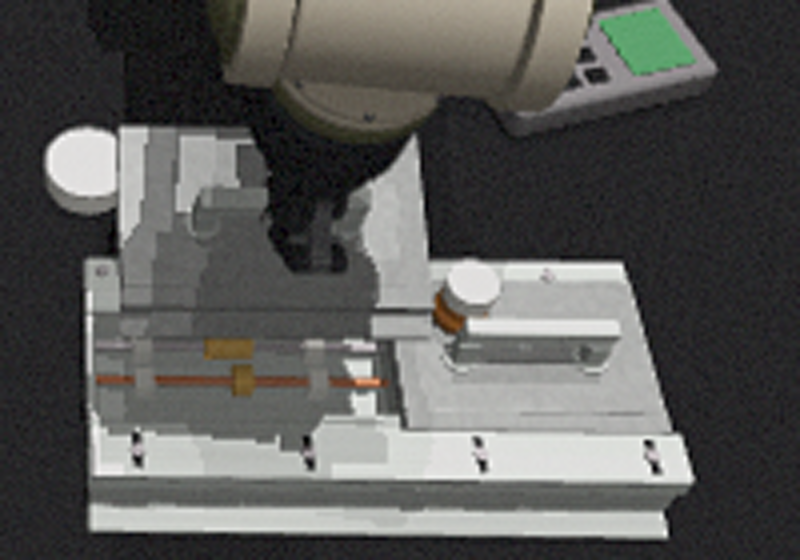

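The board is held tilted over the bay. Its tip edge runs from about (350,232) to (429,234). The neighbour's edge is at (422,257) and the duct's end at (343,268). I'll check the lateral centring from this one view.

```bash
python3 - <<'E'
from h import *
np.set_printoptions(precision=4,suppress=True)
a=np.radians(1.8);O=np.array([.569,.0745]);Rd=np.array([[np.cos(a),-np.sin(a)],[np.sin(a),np.cos(a)]])
k=lambda x,y:(320+x/4,150+y/4)
for nm,x,y,z in[("tipL",121,331,.145),("tipR",435,338,.145),("shoulderL",119,308,.155),("shoulderR",432,312,.155),("coveredge far",408,431,.054),("cov near",428,262,.054),("duct end rail far",92,474,.053),("duct end flange near",85,260,.04),("rail near L",97,425,.053),("rail near R",680,434,.053),("rail far R",690,484,.053)]:
    p=ray("scene",*k(x,y),z);print(nm,p,Rd.T@(p[:2]-O)*1000)
E
```

```text
tipL [ 0.6077 -0.0061  0.145 ] [ 36.183  -81.7343]
tipR [0.605  0.1642 0.145 ] [38.8502 88.5499]
shoulderL [ 0.5993 -0.0078  0.155 ] [ 27.6701 -83.175 ]
shoulderR [0.5948 0.1616 0.155 ] [28.4876 86.2191]
coveredge far [0.6145 0.1689 0.054 ] [48.4029 92.9263]
cov near [0.4942 0.1959 0.054 ] [-70.9963 123.7278]
duct end rail far [ 0.6494 -0.0168  0.053 ] [ 77.4848 -93.7394]
duct end flange near [ 0.4923 -0.0209  0.04  ] [-79.6141 -92.951 ]
rail near L [ 0.6177 -0.0139  0.053 ] [ 45.8746 -89.8578]
rail near R [0.6092 0.3286 0.053 ] [ 48.1723 252.7437]
rail far R [0.6412 0.3272 0.053 ] [ 80.1083 250.2673]
```

Request:
{"method": "drive_tool", "body": {
  "offset": [
    [-0.04,0.08,0.3],
    [0,0.08,0.3],
    [0,0.08,0.3],
    [0,0.08,0.3],
    [0,0.08,0.3],
    [0,0.08,0.3],
    [0,0.08,0.3],
    [0,0.05,0.185],
    [0,0.015,0.05],
    [0,0.01,0.038]
  ],
  "turn": [
    [0,0,0],
    [0,0,0],
    [0,0,0],
    [0,0,0],
    [0,0,0],
    [0,0,0],
    [0,0,0],
    [0,0,0],
    [0,0,0],
    [0,0,0]
  ],
  "hand": [0,0,0,0,0,0,0,0,0,0]
}}

```text
time_s: 11.55
position: [0.5547, 0.0726, 0.0893]
tool_rot: [[-0.032, 0.966, -0.258], [0.999, 0.031, -0.008], [-0.0, -0.258, -0.966]]
ft_force: [0.1, -0.1, -5.8]
grip_width: 0.0105
gripper_force: 68.5
```

```bash
cat >> h.py <<'E'
def tip():
    p,R,s=st()
    a=np.radians(1.8);O=np.array([.569,.0745]);Rd=np.array([[np.cos(a),-np.sin(a)],[np.sin(a),np.cos(a)]])
    w=p+R@np.array([0,.062,.0276]);F=s["ft_force"]
    print("tip duct mm",Rd.T@(w[:2]-O)*1000,w[2]*1000,"tilt",np.degrees(np.arcsin(-R[2,1])),"Fduct",Rd.T@F[:2],F[2])
E
python3 - <<'E'
from h import *
from rig import *
tip()
s=get_image("scene")
cv2.imwrite("pics/c4.png",cv2.resize(s[190:290,330:480],(780,520),interpolation=cv2.INTER_CUBIC))
E
```

```text
t 11.55 p [0.5547 0.0726 0.0893] x [-0.0318  0.9995 -0.0001] y [ 0.9656  0.0307 -0.2582] z [-0.258  -0.0083 -0.9661] w 0.0105 gf 68.5 F [ 0.0572 -0.0998 -5.7815] M [-0.0637 -0.4344 -0.0099] q [-4.  37.  73.8 -1.5 84.1 -5.4]
tip duct mm [38.424  -1.3845] 46.59468513836199 tilt 14.96169768596783 Fduct [ 0.0541 -0.1015] -5.781488717510932
```

View pics/c4.png

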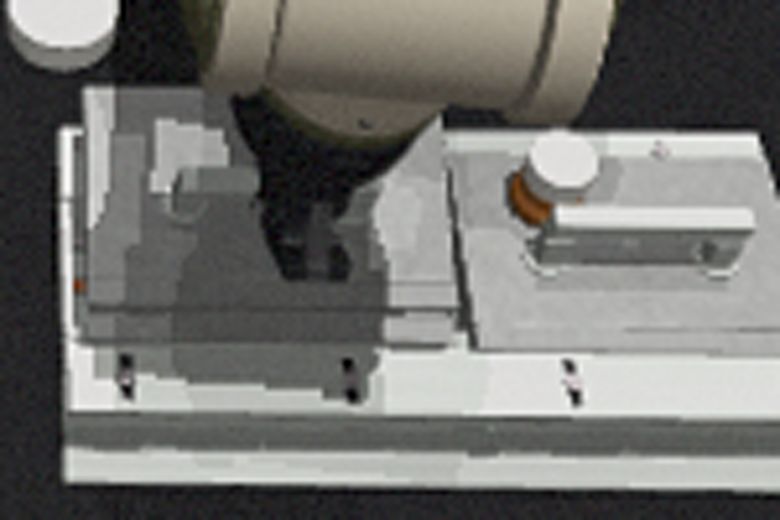

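The board hangs clear in the bay: its tip is at crop y≈347, just short of the rail, with gaps at both ends. Now I'll feel forward for the lip in small steps.

Request:
{"method": "drive_tool", "body": {
  "offset": [
    [0,0.012,-0.003],
    [0,0.012,-0.003],
    [0,0.012,-0.003],
    [0,0.012,-0.003],
    [0,0.012,-0.003],
    [0,0.012,-0.003],
    [0,0.012,-0.003],
    [0,0.012,-0.003],
    [0,0,0],
    [0,0,0]
  ],
  "turn": [
    [0,0,0],
    [0,0,0],
    [0,0,0],
    [0,0,0],
    [0,0,0],
    [0,0,0],
    [0,0,0],
    [0,0,0],
    [0,0,0],
    [0,0,0]
  ],
  "hand": [0,0,0,0,0,0,0,0,0,0]
}}

```text
time_s: 12.85
position: [0.5584, 0.0728, 0.089]
tool_rot: [[-0.032, 0.965, -0.259], [0.999, 0.031, -0.008], [0.0, -0.259, -0.966]]
ft_force: [-0.4, 0.4, -5.7]
grip_width: 0.0111
gripper_force: 68.6
```

Request:
{"method": "drive_tool", "body": {
  "offset": [
    [0,0.012,-0.003],
    [0,0.012,-0.003],
    [0,0.012,-0.003],
    [0,0.012,-0.003],
    [0,0.012,-0.003],
    [0,0,0],
    [0,0,0],
    [0,0,0],
    [0,0,0],
    [0,0,0]
  ],
  "turn": [
    [0,0,0],
    [0,0,0],
    [0,0,0],
    [0,0,0],
    [0,0,0],
    [0,0,0],
    [0,0,0],
    [0,0,0],
    [0,0,0],
    [0,0,0]
  ],
  "hand": [0,0,0,0,0,0,0,0,0,0]
}}

```text
time_s: 14.1
position: [0.5605, 0.0729, 0.089]
tool_rot: [[-0.032, 0.965, -0.26], [0.999, 0.031, -0.008], [0.0, -0.26, -0.966]]
ft_force: [-5.0, -0.6, -1.6]
grip_width: 0.0111
gripper_force: 68.9
```

That is a light contact at tip x≈44 mm. It fits the lip edge at about -9 mm shift, which agrees with the picture. I'll back off 2 mm and then lower to a tip height of about 42 mm.

Request:
{"method": "drive_tool", "body": {
  "offset": [
    [0,-0.024,0.006],
    [0,-0.024,0.006],
    [0,0.005,0.02],
    [0,0.005,0.02],
    [0,0.005,0.02],
    [0,0.005,0.02],
    [0,0.005,0.02],
    [0,0,0],
    [0,0,0],
    [0,0,0]
  ],
  "turn": [
    [0,0,0],
    [0,0,0],
    [0,0,0],
    [0,0,0],
    [0,0,0],
    [0,0,0],
    [0,0,0],
    [0,0,0],
    [0,0,0],
    [0,0,0]
  ],
  "hand": [0,0,0,0,0,0,0,0,0,0]
}}

```text
time_s: 15.35
position: [0.5589, 0.0728, 0.0849]
tool_rot: [[-0.032, 0.965, -0.259], [0.999, 0.031, -0.008], [-0.0, -0.259, -0.966]]
ft_force: [-0.0, 0.1, -5.8]
grip_width: 0.0108
gripper_force: 68.7
```

```bash
python3 - <<'E'
from h import *
tip()
E
```

```text
t 15.35 p [0.5589 0.0728 0.0849] x [-0.0317  0.9995 -0.    ] y [ 0.9655  0.0306 -0.2588] z [-0.2586 -0.0082 -0.9659] w 0.0108 gf 68.7 F [-0.0063  0.0593 -5.7722] M [ 0.006  -0.3875  0.0456] q [-3.9 37.7 73.3 -1.5 84.  -5.4]
tip duct mm [42.5893 -1.3879] 42.19015660461911 tilt 14.997387682386924 Fduct [-0.0044  0.0595] -5.772183164435366
```

Request:
{"method": "drive_tool", "body": {
  "offset": [
    [0,0.012,-0.0032],
    [0,0.012,-0.0032],
    [0,0.012,-0.0032],
    [0,0.012,-0.0032],
    [0,0.012,-0.0032],
    [0,0.012,-0.0032],
    [0,0.012,-0.0032],
    [0,0,0],
    [0,0,0],
    [0,0,0]
  ],
  "turn": [
    [0,0,0],
    [0,0,0],
    [0,0,0],
    [0,0,0],
    [0,0,0],
    [0,0,0],
    [0,0,0],
    [0,0,0],
    [0,0,0],
    [0,0,0]
  ],
  "hand": [0,0,0,0,0,0,0,0,0,0]
}}

```text
time_s: 16.6
position: [0.5623, 0.0729, 0.0849]
tool_rot: [[-0.032, 0.965, -0.259], [0.999, 0.031, -0.008], [0.0, -0.259, -0.966]]
ft_force: [-0.4, 0.1, -5.6]
grip_width: 0.0108
gripper_force: 68.7
```

```bash
python3 - <<'E'
from h import *
tip()
E
```

```text
t 16.6 p [0.5623 0.0729 0.0849] x [-0.0318  0.9995  0.    ] y [ 0.9654  0.0307 -0.2588] z [-0.2587 -0.0082 -0.9659] w 0.0108 gf 68.7 F [-0.4478  0.0592 -5.6453] M [ 0.0375 -0.4406  0.0222] q [-3.9 38.  72.7 -1.5 84.3 -5.4]
tip duct mm [46.0398 -1.3565] 42.16466752399113 tilt 14.999308746052634 Fduct [-0.4457  0.0733] -5.645251298431911
```

The tip passes freely under the lip. I'll go on toward the seal.

Request:
{"method": "drive_tool", "body": {
  "offset": [
    [0,0.012,-0.0032],
    [0,0.012,-0.0032],
    [0,0.012,-0.0032],
    [0,0.012,-0.0032],
    [0,0.012,-0.0032],
    [0,0.012,-0.0032],
    [0,0,0],
    [0,0,0],
    [0,0,0],
    [0,0,0]
  ],
  "turn": [
    [0,0,0],
    [0,0,0],
    [0,0,0],
    [0,0,0],
    [0,0,0],
    [0,0,0],
    [0,0,0],
    [0,0,0],
    [0,0,0],
    [0,0,0]
  ],
  "hand": [0,0,0,0,0,0,0,0,0,0]
}}

```text
time_s: 17.85
position: [0.5652, 0.073, 0.0849]
tool_rot: [[-0.032, 0.965, -0.259], [0.999, 0.031, -0.008], [0.0, -0.259, -0.966]]
ft_force: [-3.4, 0.3, -4.0]
grip_width: 0.0106
gripper_force: 68.8
```

```bash
python3 - <<'E'
from h import *
tip()
E
```

```text
t 17.85 p [0.5652 0.073  0.0849] x [-0.0317  0.9995  0.0001] y [ 0.9654  0.0307 -0.259 ] z [-0.2589 -0.0081 -0.9659] w 0.0106 gf 68.8 F [-3.4475  0.2585 -4.0453] M [ 0.1304  0.2425 -0.0931] q [-3.9 38.2 72.1 -1.5 84.6 -5.3]
tip duct mm [48.9305 -1.3236] 42.15939918164153 tilt 15.011637022863235 Fduct [-3.4377  0.3667] -4.045315820465972
```

Request:
{"method": "drive_tool", "body": {
  "offset": [
    [0,0.012,-0.0032],
    [0,0.012,-0.0032],
    [0,0.012,-0.0032],
    [0,0,0],
    [0,0,0],
    [0,0,0],
    [0,0,0],
    [0,0,0],
    [0,0,0],
    [0,0,0]
  ],
  "turn": [
    [0,0,0],
    [0,0,0],
    [0,0,0],
    [0,0,0],
    [0,0,0],
    [0,0,0],
    [0,0,0],
    [0,0,0],
    [0,0,0],
    [0,0,0]
  ],
  "hand": [0,0,0,0,0,0,0,0,0,0]
}}

```text
time_s: 19.1
position: [0.5666, 0.0731, 0.0849]
tool_rot: [[-0.032, 0.965, -0.259], [0.999, 0.031, -0.008], [0.0, -0.26, -0.966]]
ft_force: [-5.4, 0.8, -3.1]
grip_width: 0.0106
gripper_force: 69.0
```

```bash
python3 - <<'E'
from h import *
tip()
E
```

```text
t 19.1 p [0.5666 0.0731 0.0849] x [-0.0318  0.9995  0.0001] y [ 0.9652  0.0307 -0.2596] z [-0.2594 -0.0082 -0.9657] w 0.0106 gf 69.0 F [-5.3807  0.8353 -3.1409] M [ 0.1536  0.675  -0.1289] q [-3.8 38.3 71.8 -1.5 84.8 -5.3]
tip duct mm [50.2314 -1.3236] 42.170564523152784 tilt 15.043451262850734 Fduct [-5.3518  1.0039] -3.1409352088801645
```

The slope is about 1.5 N/mm, so this is the seal, pressed in about 2 mm. I'll press 2 mm more, aiming for about 8.7 N.

Request:
{"method": "drive_tool", "body": {
  "offset": [
    [0,0.012,-0.0032],
    [0,0.012,-0.0032],
    [0,0.012,-0.0032],
    [0,0.012,-0.0032],
    [0,0,0],
    [0,0,0],
    [0,0,0],
    [0,0,0],
    [0,0,0],
    [0,0,0]
  ],
  "turn": [
    [0,0,0],
    [0,0,0],
    [0,0,0],
    [0,0,0],
    [0,0,0],
    [0,0,0],
    [0,0,0],
    [0,0,0],
    [0,0,0],
    [0,0,0]
  ],
  "hand": [0,0,0,0,0,0,0,0,0,0]
}}

```text
time_s: 20.35
position: [0.5681, 0.0731, 0.085]
tool_rot: [[-0.032, 0.965, -0.261], [0.999, 0.031, -0.008], [0.0, -0.261, -0.965]]
ft_force: [-6.3, 0.8, 0.1]
grip_width: 0.011
gripper_force: 69.1
```

```bash
python3 - <<'E'
from h import *
tip()
E
```

```text
t 20.35 p [0.5681 0.0731 0.085 ] x [-0.0318  0.9995  0.    ] y [ 0.9649  0.0307 -0.2608] z [-0.2606 -0.0082 -0.9654] w 0.011 gf 69.1 F [-6.3247  0.7639  0.1319] M [ 0.1058  1.051  -0.1064] q [-3.8 38.5 71.5 -1.5 85.  -5.3]
tip duct mm [51.6847 -1.3079] 42.219245938743676 tilt 15.114703358086222 Fduct [-6.2976  0.9622] 0.13193613590623643
```

The tip is nearly home. The vertical part fits friction at the rubber. I'll press about 0.8 mm more, then start lowering about the tip.

Request:
{"method": "drive_tool", "body": {
  "offset": [
    [0,0.01,-0.0027],
    [0,0.01,-0.0027],
    [0,0,0],
    [0,0,0],
    [0,0,0],
    [0,0,0],
    [0,0,0],
    [0,0,0],
    [0,0,0],
    [0,0,0]
  ],
  "turn": [
    [0,0,0],
    [0,0,0],
    [0,0,0],
    [0,0,0],
    [0,0,0],
    [0,0,0],
    [0,0,0],
    [0,0,0],
    [0,0,0],
    [0,0,0]
  ],
  "hand": [0,0,0,0,0,0,0,0,0,0]
}}

```text
time_s: 21.6
position: [0.5687, 0.0731, 0.0851]
tool_rot: [[-0.032, 0.965, -0.261], [0.999, 0.031, -0.008], [-0.0, -0.261, -0.965]]
ft_force: [-8.1, 0.2, -0.6]
grip_width: 0.0107
gripper_force: 69.2
```

```bash
python3 - <<'E'
from h import *
tip()
E
```

```text
t 21.6 p [0.5687 0.0731 0.0851] x [-0.0318  0.9995 -0.    ] y [ 0.9648  0.0307 -0.2613] z [-0.2611 -0.0083 -0.9653] w 0.0107 gf 69.2 F [-8.1165  0.2237 -0.5864] M [ 0.0609  1.2954 -0.139 ] q [-3.8 38.6 71.4 -1.5 85.1 -5.3]
tip duct mm [52.3055 -1.3257] 42.21835567719176 tilt 15.14486301099628 Fduct [-8.1054  0.4785] -0.5864074493920788
```

It is now pressed about 4 mm (8.1 N). I'll lower the first half, turning about the tip.

Request:
{"method": "drive_tool", "body": {
  "offset": [
    [0,-0.008,0.023],
    [0,-0.008,0.023],
    [0,-0.008,0.023],
    [0,-0.008,0.023],
    [0,-0.008,0.023],
    [0,-0.008,0.023],
    [0,-0.008,0.023],
    [0,-0.008,0.023],
    [0,-0.008,0.023],
    [0,-0.008,0.023]
  ],
  "turn": [
    [-0.125,0,0],
    [-0.125,0,0],
    [-0.125,0,0],
    [-0.125,0,0],
    [-0.125,0,0],
    [-0.125,0,0],
    [-0.125,0,0],
    [-0.125,0,0],
    [-0.125,0,0],
    [-0.125,0,0]
  ],
  "hand": [0,0,0,0,0,0,0,0,0,0]
}}

```text
time_s: 22.85
position: [0.5637, 0.0729, 0.0766]
tool_rot: [[-0.032, 0.991, -0.132], [0.999, 0.032, -0.004], [-0.0, -0.132, -0.991]]
ft_force: [-8.7, 0.4, -0.4]
grip_width: 0.0105
gripper_force: 69.4
```

```bash
python3 - <<'E'
from h import *
tip()
E
```

```text
t 22.85 p [0.5637 0.0729 0.0766] x [-0.0318  0.9995 -0.    ] y [ 0.9907  0.0315 -0.1324] z [-0.1323 -0.0042 -0.9912] w 0.0105 gf 69.4 F [-8.6717  0.4427 -0.3844] M [ 0.0436  1.2337 -0.1329] q [-4.2 35.4 78.4 -0.8 73.8 -5.7]
tip duct mm [52.4975 -1.365 ] 41.023300285551024 tilt 7.608447076559419 Fduct [-8.6535  0.7149] -0.3844191391557902
```

Request:
{"method": "drive_tool", "body": {
  "offset": [
    [0,-0.006,0.017],
    [0,-0.006,0.017],
    [0,-0.006,0.017],
    [0,-0.006,0.017],
    [0,-0.006,0.017],
    [0,-0.006,0.017],
    [0,-0.006,0.017],
    [0,-0.006,0.017],
    [0,-0.006,0.017],
    [0,-0.006,0.017]
  ],
  "turn": [
    [-0.092,0,0],
    [-0.092,0,0],
    [-0.092,0,0],
    [-0.092,0,0],
    [-0.092,0,0],
    [-0.092,0,0],
    [-0.092,0,0],
    [-0.092,0,0],
    [-0.092,0,0],
    [-0.092,0,0]
  ],
  "hand": [0,0,0,0,0,0,0,0,0,0]
}}

```text
time_s: 24.1
position: [0.5608, 0.0728, 0.07]
tool_rot: [[-0.032, 0.999, -0.036], [0.999, 0.032, -0.001], [-0.0, -0.036, -0.999]]
ft_force: [-7.5, -0.8, -1.2]
grip_width: 0.0107
gripper_force: 69.4
```

```bash
python3 - <<'E'
from h import *
tip()
E
```

```text
t 24.1 p [0.5608 0.0728 0.07  ] x [-0.0318  0.9995 -0.    ] y [ 0.9988  0.0318 -0.0365] z [-0.0365 -0.0012 -0.9993] w 0.0107 gf 69.4 F [-7.4535 -0.8014 -1.1977] M [ 0.0348  1.1383 -0.0782] q [-4.5 33.5 83.4 -0.3 65.2 -6.2]
tip duct mm [52.6785 -1.3754] 40.11893748586737 tilt 2.090885140755023 Fduct [-7.475  -0.5669] -1.1976563756627492
```

Request:
{"method": "drive_tool", "body": {
  "offset": [
    [0,-0.0035,0.0085],
    [0,-0.0035,0.0085],
    [0,-0.0035,0.0085],
    [0,-0.0035,0.0085],
    [0,-0.0035,0.0085],
    [0,-0.0035,0.0085],
    [0,-0.0035,0.0085],
    [0,0,0],
    [0,0,0],
    [0,0,0]
  ],
  "turn": [
    [-0.05,0,0],
    [-0.05,0,0],
    [-0.05,0,0],
    [-0.05,0,0],
    [-0.05,0,0],
    [-0.05,0,0],
    [-0.05,0,0],
    [0,0,0],
    [0,0,0],
    [0,0,0]
  ],
  "hand": [0,0,0,0,0,0,0,0,0,0]
}}

```text
time_s: 25.35
position: [0.5598, 0.0728, 0.0676]
tool_rot: [[-0.032, 0.999, -0.0], [0.999, 0.032, -0.0], [-0.0, -0.0, -1.0]]
ft_force: [-7.4, 0.6, -1.0]
grip_width: 0.011
gripper_force: 69.5
```

```bash
python3 - <<'E'
from h import *
from rig import *
tip()
s=get_image("scene")
cv2.imwrite("pics/c5.png",cv2.resize(s[190:290,330:480],(780,520),interpolation=cv2.INTER_CUBIC))
E
```

```text
t 25.35 p [0.5598 0.0728 0.0676] x [-0.0319  0.9995 -0.    ] y [ 0.9995  0.0319 -0.0001] z [-0.0001 -0.     -1.    ] w 0.011 gf 69.5 F [-7.3627  0.5717 -0.9587] M [ 0.0513  1.1074 -0.1102] q [-4.6 32.9 85.3 -0.  61.9 -6.4]
tip duct mm [52.7187 -1.3444] 39.97483928328325 tilt 0.00803556606096342 Fduct [-7.3411  0.8027] -0.9586890047153547
```

View pics/c5.png

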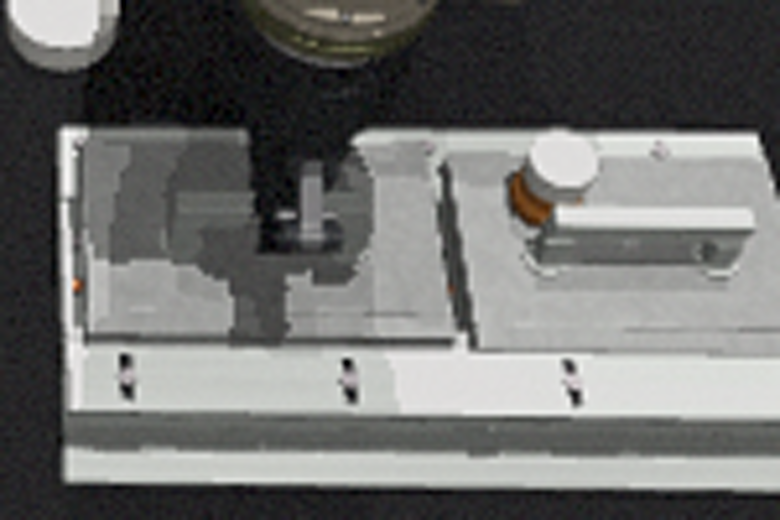

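The board lies flat in the bay, level with its neighbour. Its far edge is at crop y≈337 along the rail. I'll seat it with a light downward press before letting go.

Request:
{"method": "drive_tool", "body": {
  "offset": [
    [0,0,0.01],
    [0,0,0.01],
    [0,0,0],
    [0,0,0],
    [0,0,0],
    [0,0,0],
    [0,0,0],
    [0,0,0],
    [0,0,0],
    [0,0,0]
  ],
  "turn": [
    [0,0,0],
    [0,0,0],
    [0,0,0],
    [0,0,0],
    [0,0,0],
    [0,0,0],
    [0,0,0],
    [0,0,0],
    [0,0,0],
    [0,0,0]
  ],
  "hand": [0,0,0,0,0,0,0,0,0,0]
}}

```text
time_s: 26.65
position: [0.5598, 0.0728, 0.0676]
tool_rot: [[-0.032, 0.999, 0.001], [0.999, 0.032, -0.0], [-0.0, 0.0, -1.0]]
ft_force: [-8.6, 0.8, 6.5]
grip_width: 0.0106
gripper_force: 70.4
```

```bash
python3 - <<'E'
from h import *
tip()
E
```

```text
t 26.65 p [0.5598 0.0728 0.0676] x [-0.0319  0.9995 -0.0002] y [0.9995 0.0319 0.0005] z [ 0.0005 -0.0002 -1.    ] w 0.0106 gf 70.4 F [-8.561   0.8203  6.4885] M [-0.0001  1.5451 -0.1471] q [-4.6 32.8 85.3 -0.  61.8 -6.4]
tip duct mm [52.7851 -1.3735] 39.99266637111995 tilt -0.02856548679726289 Fduct [-8.531   1.0888] 6.4885357697174575
```

It is solidly down: the force rose with no motion. I'll ease off the push to let the notch rest against the ridge.

Request:
{"method": "drive_tool", "body": {
  "offset": [
    [0,-0.01,0],
    [0,-0.01,0],
    [0,-0.01,0],
    [0,-0.01,0],
    [0,0,0],
    [0,0,0],
    [0,0,0],
    [0,0,0],
    [0,0,0],
    [0,0,0]
  ],
  "turn": [
    [0,0,0],
    [0,0,0],
    [0,0,0],
    [0,0,0],
    [0,0,0],
    [0,0,0],
    [0,0,0],
    [0,0,0],
    [0,0,0],
    [0,0,0]
  ],
  "hand": [0,0,0,0,0,0,0,0,0,0]
}}

```text
time_s: 27.9
position: [0.5598, 0.0728, 0.0676]
tool_rot: [[-0.032, 0.999, 0.004], [0.999, 0.032, 0.0], [-0.0, 0.004, -1.0]]
ft_force: [-2.4, 1.5, 6.7]
grip_width: 0.0109
gripper_force: 70.4
```

```bash
python3 - <<'E'
from h import *
tip()
E
```

```text
t 27.9 p [0.5598 0.0728 0.0676] x [-0.0318  0.9995 -0.0001] y [0.9995 0.0318 0.0043] z [ 0.0043  0.     -1.    ] w 0.0109 gf 70.4 F [-2.3654  1.5112  6.6666] M [ 0.2254  0.5751 -0.1111] q [-4.6 32.8 85.5  0.  61.5 -6.4]
tip duct mm [52.8539 -1.3495] 40.228976143131355 tilt -0.2474241170036589 Fduct [-2.3167  1.5848] 6.666594891538377
```

Request:
{"method": "drive_tool", "body": {
  "offset": [
    [0,-0.006,-0.01],
    [0,0,0],
    [0,0,0],
    [0,0,0],
    [0,0,0],
    [0,0,0],
    [0,0,0],
    [0,0,0],
    [0,0,0],
    [0,0,0]
  ],
  "turn": [
    [0,0,0],
    [0,0,0],
    [0,0,0],
    [0,0,0],
    [0,0,0],
    [0,0,0],
    [0,0,0],
    [0,0,0],
    [0,0,0],
    [0,0,0]
  ],
  "hand": [0,0,0.5,0.5,0.5,0.5,0.5,0.5,0.5,0.5],
  "newtons": 30
}}

```text
time_s: 29.15
position: [0.5588, 0.0728, 0.0672]
tool_rot: [[-0.032, 0.999, 0.002], [0.999, 0.032, 0.0], [0.0, 0.002, -1.0]]
ft_force: [-0.2, 0.4, 0.5]
grip_width: 0.0426
gripper_force: 0.0
```

Request:
{"method": "drive_tool", "body": {
  "offset": [
    [0,0,-0.1],
    [0,0,-0.2],
    [0,0,-0.4],
    [0,0,-0.5],
    [0,0,-0.5],
    [0,0,-0.5],
    [0,0,-0.5],
    [0,0,-0.5],
    [0,0,-0.5],
    [0,0,-0.3]
  ],
  "turn": [
    [0,0,0],
    [0,0,0],
    [0,0,0],
    [0,0,0],
    [0,0,0],
    [0,0,0],
    [0,0,0],
    [0,0,0],
    [0,0,0],
    [0,0,0]
  ],
  "hand": [0.5,0.5,0.5,0.5,0.5,0.5,0.5,0.5,0.5,0.5]
}}

```text
time_s: 30.4
position: [0.5586, 0.0728, 0.2287]
tool_rot: [[-0.032, 0.999, 0.004], [0.999, 0.032, -0.0], [-0.0, 0.004, -1.0]]
ft_force: [-0.2, -0.9, -0.3]
grip_width: 0.0428
gripper_force: 0.0
```

```bash
python3 - <<'E'
from h import *
from rig import *
st()
s=get_image("scene")
cv2.imwrite("pics/c6.png",cv2.resize(s[190:290,330:480],(780,520),interpolation=cv2.INTER_CUBIC))
E
```

```text
t 30.4 p [0.5586 0.0728 0.2287] x [-0.0318  0.9995 -0.0002] y [0.9995 0.0318 0.0038] z [ 0.0038 -0.0001 -1.    ] w 0.0428 gf 0.0 F [-0.1871 -0.9214 -0.293 ] M [-0.0025 -0.0026  0.    ] q [-4.6 23.2 72.6  0.  84.  -6.4]
```

View pics/c6.png

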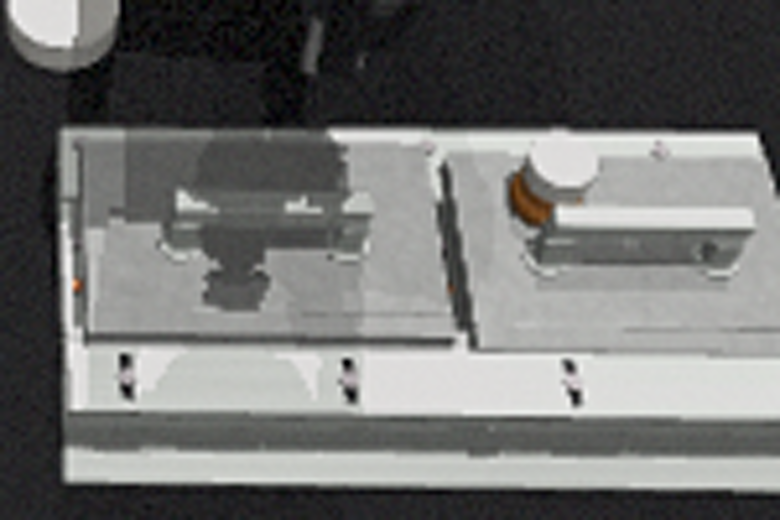

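The board lies flat and square with the hand clear. Its far edge is at crop y≈335, where it was before release, so the ridge is holding it against the seal. I'm handing the job in.

```bash
python3 -c "
from rig import env
print(env.close_job())"
```

```text
the job is handed in; nothing more can be done
None
```

The cover board lies flat and flush in the bay and stayed put when released, so the tongue joint appears locked; the job was handed in at about 30 s of the 72 s allowed, with the highest force I read under 12 N and nothing else on the bench seen to move.

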